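# Clamp screws of the tube shaker: run down, load, check that they hold

### The arm

A 6-joint arm with a two-finger parallel gripper is mounted at the origin on the work surface. World frame = base frame: x ahead of the robot, y to its left, z up, the work surface at z = 0. Lengths are in m, angles in degrees, forces in N, time in s.
With the tool pointing down it reaches from about 0.375 to 0.9 m from the base axis. Payload 3.1 kg.
Tool frame: the origin (TCP) lies between the finger pads; the fingertips stand 22 mm ahead of it and the grasp point (between the pads) lies 3 mm ahead of it; y points along the fingers, x is the direction in which the jaws open and shut, and the axes are right-handed (so a half turn about y gives the same grasp; the last joint's range is limited). The gripper opens to 87 mm and grips with 3 to 60 N. Pads are 19 mm wide; open, the fingers measure 117 mm over their backs; the gripper's body (75 mm by 190 mm) begins 51 mm behind the grasp point.
Start: joints at [-83.68, 30.224, 82.088, -0, 67.689, -10.227], TCP at [0.178, -0.599, 0.245] pointing down, gripper open.
Joint ranges: [-176.69, 176.69], [-43.24, 126.21], [12.49, 139.97], [-82, 262], [0, 151.66], [-163.58, 163.58]. Speed limits (degrees/s): [159.86, 159.86, 180, 180, 180, 180].

### API

Orientations are given as a 3x3 rotation matrix whose columns are the frame's x, y, z axes.
In Python, from rig import bot, imaging, workorder gives the robot as it stands. The module is installed in compiled form; this text tells all that it offers.
- The arm moves only by the tool drive_tool, never from a script. Its argument "commands" is a list of rows, each an object of numbers: "dx", "dy", "dz": the shift along the tool's x, y, z normalised to -1 to 1, where 1 is 4 cm; "wx", "wy", "wz": the turn, a rotation vector about the tool's x, y, z normalised to -1 to 1, where 1 is pi/2 rad; "grip": the finger opening in mm, from 0 to 87. In form: [{"dx": .., "dy": .., "dz": .., "wx": .., "wy": .., "wz": .., "grip": ..}, ...]. A call has 1 to 8 rows; each row shifts and turns the commanded pose from where the row before left it, along the tool's axes as they then stand; what a row does not reach is not made up. A row lasts 1/8 s, in which the tool goes at most 62.5 mm and 10.7 degrees, less where a joint would pass 70% of its speed; a pose out of reach is approached as far as the arm can. A call with a number of a shift or a turn outside -1 to 1 is refused whole. A call with a gripper value outside its range is refused whole. The fingers move at their own pace and stop on an object; the grip force is fixed at half the most. Time passes only in rows, so rows that do not move let the fingers close. It gives the time, the measured TCP pose, the force and the opening at its end, in the units of the state.
- bot.read_state(): the state, without advancing time (a new reading comes with each control period).
- imaging.capture(name): name is "scene" or "top" or "wrist"; returns (picture, depth): 480x640x3 uint8, red, green, blue; 480x640 float32, m along the optical axis (not along the pixel's ray), 0 where there is no reading.
- imaging.get_calibration(name): a dict with "mtx" (3x3 intrinsics, pixels), "world_to_cam" (4x4, takes a point from world to camera coordinates). Camera axes: x right, y down, z forward; pixel columns grow to the right and rows downward; lengths in m; the calibration is good to about 2 mm. The wrist camera is an equidistant fisheye: a pixel r from the principal point sees the ray r / f radians off the axis. A picture is of the moment at which its call begins: read the wrist's pose just before it. get_calibration takes no time and is no camera call; for the wrist camera it gives the pose at the moment of the call.
- workorder.hand_in(): hands the job in, once; it reports no verdict.
The state is a dict: "time_s": time; "joint_positions": joint angles; "qvel": joint speeds; "tau": joint torques, N m; "position": TCP position; "tcp_rot": TCP orientation; "force": force on the tool from outside, world axes, zero at the start; "moment": the same for the moment, N m; "opening": opening from 0.0 (shut) to 1.0 (fully open).
Only numpy, scipy, OpenCV 4.12 (cv2) and the standard library are available. Lean on these libraries where they do the work, as an engineer would, in place of code of your own. Each camera call takes 0.05 s, during which the arm holds its last target. There are 200 camera calls.

### The job

Before the shaker is started, make sure its two hold-down clamps are tight. First swing the slack ball-knob lever clockwise (seen from above) with the closed fingertips until its screw seats, and keep pushing on the ball with about 12 N for two seconds to see that it holds; then load the slim-grip lever of the other clamp, already tight, in the same way: clockwise, about 12 N on the grip for two seconds, without turning its screw. Push, do not grip, never harder than 18 N, and leave both screws tight and the things around undisturbed.

Things in the scene. Friction and masses are not known exactly. Their poses are not given: they have to be found in the camera images.
- shaker: low white shaker, fixed; aluminium platform 270 (x) x 440 (y) mm, top 75 mm above the bench. Origin: centre of its underside. A blue tube rack (caps up to 147 mm above the bench) is fixed on it between two clamps (at y about +172 and -172 mm; either may be at either end). Both levers point roughly to the robot (within 1.1 rad): clockwise moves their knobs to the robot's left.
- slack_clamp: clamp whose screw is slack: aluminium post 36 x 36 mm, 56 mm high, fixed on the platform, with a steel strap over the rack's foot and a vertical screw on top that carries a ONE-armed steel lever (flat arm 12 mm wide, top at 77 mm above the platform) with a black BALL knob. Origin: centre of the post's underside, on the screw's vertical axis.
- slack_knob: the black ball knob; origin: the ball's centre (26 mm diameter, stands on a 10 mm stem above the lever's end), 96 mm above the platform and 70 mm from the screw's axis. The ball's underside is 6 mm above the lever's arm. Steady contact is best kept at the ball's equator.
- slack_screw (a joint): turn of the slack screw in rad; grows clockwise seen from above (tightening), starts somewhere from 0 to 0.45. It turns with a light drag (about 1.7 N at the ball) until it seats, somewhere between 0.8 and 1.4, and then turns no further: the seat must be felt. It stays where it is left.
- tight_clamp: the other clamp, the same post, but with a TWO-armed steel lever: a bare short arm of 40 mm and, opposite, an arm with a slim upright black grip. Its screw is already tight. Origin: centre of the post's underside, on the screw's vertical axis. The lever's long arm points along the post's own -x at the start.
- tight_knob: the slim black cylindrical grip; origin: a point on its axis (16 mm diameter, 36 mm high, from 79 to 115 mm above the platform), 96 mm above the platform and 70 mm from the screw's axis.
- tight_screw (a joint): turn of the tight screw in rad, 0 at the start; grows clockwise seen from above. It holds by friction and slips at a push of about 20 N on the grip. Both levers are slightly springy: on a screw that holds, knob or grip yields about 1 mm per 4 N of push across the lever, and springs back.
- hex_key: bystander: loose dark steel L-shaped key, 85 x 37 mm, 6 mm thick, lying on the platform's front strip. Origin: underside, middle of its long arm.
- reagent_bottle: bystander: loose small bottle, 32 mm diameter, 55 mm high, on the platform behind the rack. Origin: centre of its underside.
- tall_bottle: bystander: loose white bottle, 44 mm diameter, 100 mm high, on the bench. Origin: centre of its underside.
- wide_jar: bystander: loose white jar, 56 mm diameter, 75 mm high, on the bench. Origin: centre of its underside.
- marker: bystander: loose marker pen, 145 mm long, 14 mm thick, lying on the bench left of the shaker. Origin: underside, middle of its white barrel.
- tube_block: bystander: loose yellow block with six holes, 90 x 60 x 30 mm, on the bench. Origin: centre of its underside.

How it is judged:
By the outcome, as a careful person would: the job done as asked, in the order asked, and still so for the second after the job is handed in, with the robot touching nothing.
It also fails if it takes over 72 s, if anything falls off the work surface, if the arm or the gripper's body presses on something with over 40 N, if the wrist force passes 120 N, or if a joint passes its speed limit or range.

## Working session

There is one attempt and no reset: what is moved stays moved. The work goes in short steps, Python scripts to look and compute and a tool call to move; the robot and the scene stay as the last step left them, time stands still between calls to the robot, and variables do not carry over. Pictures are saved under pics/ and viewed, on a budget of 10 in all, crops included, one or two more only if the job needs it, and the job is handed in when it is done.

Besides the shell and the picture viewer there is one more tool, called as name([rows], argument=value, ...), one row to a line, values as JSON. drive_tool: Moves the arm, as the interface text tells. Its arguments: {"type":"object","properties":{"commands":{"type":"array"}},"required":["commands"]}

```bash
mkdir -p pics; python3 - <<'E'
from rig import bot, imaging
import cv2,numpy as np
s=bot.read_state(); print({k:np.round(v,3).tolist() for k,v in s.items()})
for n in("scene","top"):
    p,d=imaging.capture(n); np.savez(f"{n}0.npz",p=p,d=d,**{k:v for k,v in imaging.get_calibration(n).items() if k in("mtx","world_to_cam")})
    cv2.imwrite(f"pics/{n}0.png",p[:,:,::-1])
    c=imaging.get_calibration(n); print(n,c)
E
```

```text
{'time_s': 0.0, 'joint_positions': [-83.681, 30.277, 82.156, 0.0, 67.687, -10.228], 'qvel': [0.149, -0.005, 0.066, -0.032, 0.041, -0.005], 'tau': [-0.002, -44.005, -17.659, 0.063, 0.058, -0.0], 'position': [0.178, -0.598, 0.244], 'tcp_rot': [[0.285, -0.0, 0.959], [-0.959, 0.002, 0.285], [-0.002, -1.0, 0.0]], 'force': [-0.062, -0.312, 0.808], 'moment': [-0.031, 0.031, 0.031], 'opening': 0.997}
scene {'mtx': array([[499.61440279,   0.        , 322.47436777],
       [  0.        , 499.61440279, 242.34046279],
       [  0.        ,   0.        ,   1.        ]]), 'world_to_cam': array([[-0.81175315,  0.58381563, -0.01470168,  0.4695761 ],
       [ 0.50212303,  0.68486835, -0.52804148, -0.23624402],
       [-0.29821015, -0.43602138, -0.84909131,  1.34894074],
       [ 0.        ,  0.        ,  0.        ,  1.        ]])}
top {'mtx': array([[448.68792532,   0.        , 318.96082949],
       [  0.        , 448.68792532, 236.16595191],
       [  0.        ,   0.        ,   1.        ]]), 'world_to_cam': array([[-0.01514277, -0.99979736, -0.0132641 ,  0.04062297],
       [-0.99290129,  0.01660085, -0.1177771 ,  0.6003846 ],
       [ 0.11797343,  0.01138647, -0.99295147,  1.0433346 ],
       [ 0.        ,  0.        ,  0.        ,  1.        ]])}
```

View pics/top0.png

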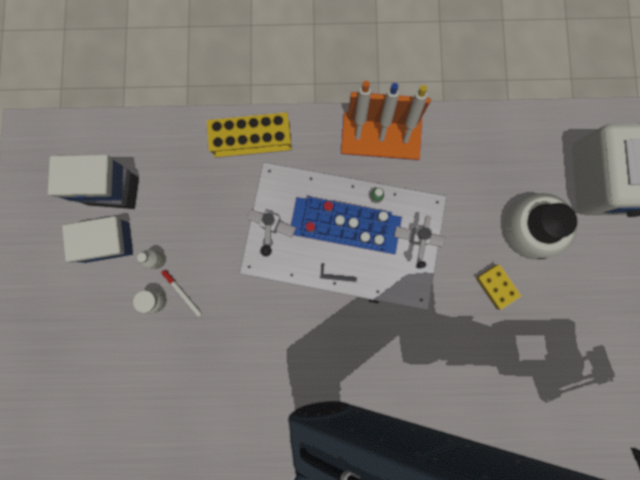

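View pics/scene0.png

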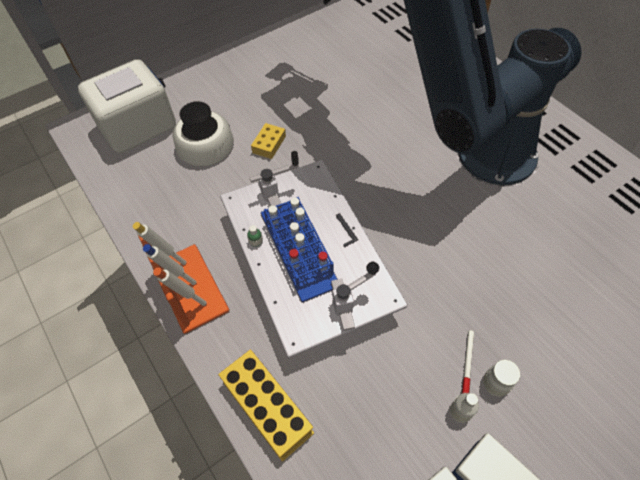

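The top view shows the slack clamp on the left, with its ball at about (265,251) and screw at about (268,219). The tight clamp is on the right, with its grip at about (421,265) and screw at about (424,233). The scene view agrees: ball at (373,268), grip at (295,158). I'll take enlarged crops to measure them.

```bash
cat > h.py <<'E'
import numpy as np
def load(n):
    z=np.load(n+"0.npz"); return z["p"],z["d"],z["mtx"],z["world_to_cam"]
def at_z(n,u,v,z):
    _,_,K,T=load(n); R,t=T[:3,:3],T[:3,3]
    c=-R.T@t; r=R.T@np.linalg.inv(K)@np.array([u,v,1.]); return c+r*(z-c[2])/r[2]
def by_depth(n,u,v):
    _,d,K,T=load(n); R,t=T[:3,:3],T[:3,3]; return R.T@(np.linalg.inv(K)@np.array([u,v,1.])*d[int(v),int(u)]-t)
E
python3 - <<'E'
import cv2,numpy as np
from h import *
p=load("top")[0]; s=load("scene")[0]
f=lambda p,u,v:cv2.resize(p[v:v+50,u:u+66,::-1],(396,300),interpolation=cv2.INTER_CUBIC)
a=np.vstack([np.hstack([f(p,235,210),f(p,385,215)]),np.hstack([f(s,325,250),f(s,245,143)])])
cv2.imwrite("pics/crops0.png",a)
E
```

```text
(no output)
```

View pics/crops0.png

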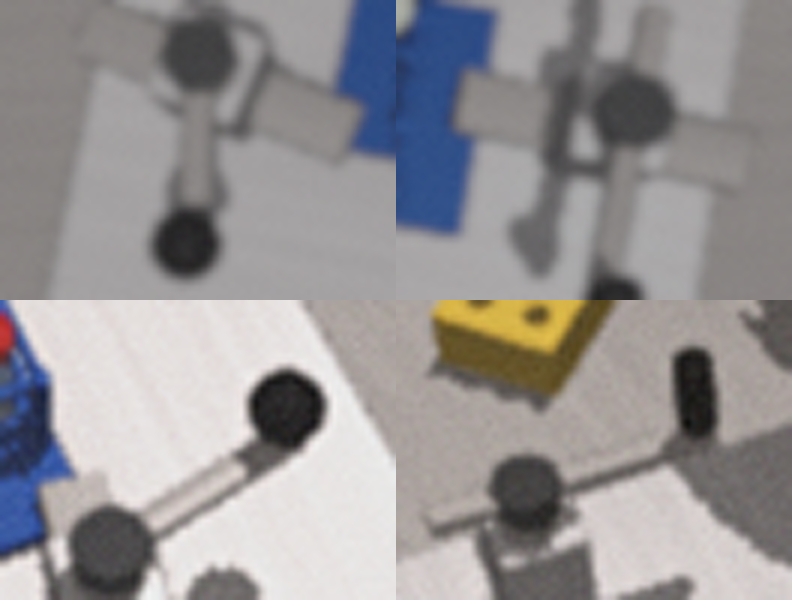

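```bash
python3 - <<'E'
import cv2,numpy as np
from h import *
P=lambda n:(lambda a:a[2]@a[3][:3])(load(n))
def tri(a,b):
    X=cv2.triangulatePoints(P("top"),P("scene"),np.array(a,float),np.array(b,float))[:,0]; return X[:3]/X[3]
np.set_printoptions(precision=4,suppress=True)
b=(266,250.5),(372.8,267.7); g=(421.5,264.3),(295.1,158.3)
s1=(268.2,219),((110/6+325),(240/6+250)); s2=(424.7,233.3),((525-396)/6+245,(483-300)/6+143)
for n,q,z in(("ball",b,.171),("grip",g,.171),("s1",s1,.165),("s2",s2,.165)):
    print(n,tri(*q),at_z("top",*q[0],z),at_z("scene",*q[1],z),by_depth("top",*q[0]),by_depth("scene",*q[1]))
print("grip top",at_z("scene",294.5,152.0,.19))
for n,u,v in(("top",340,280),("top",330,260),("top",265,180),("top",310,260),("top",440,200)): print("plat",by_depth(n,u,v))
# segment platform corners from top
for c in((263,165),(445,196),(430,307),(242,272)): print("corner",at_z("top",*c,.075))
for n,u,v in(("rack",302,198),("rack",293,235),("rack",398,252),("rack",403,215)): print(n,by_depth("top",u,v))
E
```

```text
ball [0.5562 0.1413 0.1709] [0.5565 0.141  0.171 ] [0.556  0.1415 0.171 ] [0.5553 0.1393 0.1842] [0.5606 0.1459 0.1823]
grip [ 0.5216 -0.1819  0.1718] [ 0.5224 -0.1828  0.171 ] [ 0.5207 -0.1819  0.171 ] [ 0.5215 -0.1791  0.1882] [ 0.5258 -0.173   0.1827]
s1 [0.6259 0.1389 0.1523] [0.6242 0.137  0.165 ] [0.6297 0.1439 0.165 ] [0.6256 0.1381 0.1562] [0.6266 0.1401 0.155 ]
s2 [ 0.5897 -0.1966  0.1529] [ 0.588  -0.1936  0.165 ] [ 0.5943 -0.1875  0.165 ] [ 0.5893 -0.1962  0.1536] [ 0.5904 -0.1959  0.1541]
grip top [ 0.5198 -0.1834  0.19  ]
plat [ 0.4943 -0.0158  0.0813]
plat [0.5408 0.006  0.0731]
plat [0.7312 0.1554 0.0769]
plat [0.5414 0.0521 0.0749]
plat [ 0.677  -0.2535  0.0721]
corner [0.768  0.1604 0.075 ]
corner [ 0.6857 -0.2648  0.075 ]
corner [ 0.4304 -0.2187  0.075 ]
corner [0.5163 0.2089 0.075 ]
rack [0.6853 0.0686 0.0829]
rack [0.5989 0.0902 0.0838]
rack [ 0.5567 -0.1511  0.0732]
rack [ 0.6428 -0.1658  0.0733]
```

Both knobs come out 70 mm from their screws and at the right height, so the measurements hold up. The plan is to point tool z along the push direction and use the closed fingers' side face. First I'll close the fingers and turn the tool yaw from 16.5° to about 88.5°.

drive_tool([
  {"wy": -0.1, "grip": 0},
  {"wy": -0.1, "grip": 0},
  {"wy": -0.1, "grip": 0},
  {"wy": -0.1, "grip": 0},
  {"wy": -0.1, "grip": 0},
  {"wy": -0.1, "grip": 0},
  {"wy": -0.1, "grip": 0},
  {"wy": -0.1, "grip": 0},
])

```text
schema error: expected keys dx, dy, dz, wx, wy, wz, grip
```

drive_tool([
  {"dx": 0, "dy": 0, "dz": 0, "wx": 0, "wy": -0.1, "wz": 0, "grip": 0},
  {"dx": 0, "dy": 0, "dz": 0, "wx": 0, "wy": -0.1, "wz": 0, "grip": 0},
  {"dx": 0, "dy": 0, "dz": 0, "wx": 0, "wy": -0.1, "wz": 0, "grip": 0},
  {"dx": 0, "dy": 0, "dz": 0, "wx": 0, "wy": -0.1, "wz": 0, "grip": 0},
  {"dx": 0, "dy": 0, "dz": 0, "wx": 0, "wy": -0.1, "wz": 0, "grip": 0},
  {"dx": 0, "dy": 0, "dz": 0, "wx": 0, "wy": -0.1, "wz": 0, "grip": 0},
  {"dx": 0, "dy": 0, "dz": 0, "wx": 0, "wy": -0.1, "wz": 0, "grip": 0},
  {"dx": 0, "dy": 0, "dz": 0, "wx": 0, "wy": -0.1, "wz": 0, "grip": 0},
])

```text
time_s: 1.1
position: [0.178, -0.5987, 0.2439]
tcp_rot: [[1.0, -0.0, 0.02], [-0.02, 0.001, 1.0], [-0.0, -1.0, 0.001]]
force: [-0.6, -0.4, 0.6]
opening: 0.174
```

drive_tool([
  {"dx": 0.55, "dy": 0, "dz": 1, "wx": 0, "wy": 0, "wz": 0, "grip": 0},
  {"dx": 0.55, "dy": 0, "dz": 1, "wx": 0, "wy": 0, "wz": 0, "grip": 0},
  {"dx": 0.55, "dy": 0, "dz": 1, "wx": 0, "wy": 0, "wz": 0, "grip": 0},
  {"dx": 0.55, "dy": 0, "dz": 1, "wx": 0, "wy": 0, "wz": 0, "grip": 0},
  {"dx": 0.55, "dy": 0, "dz": 1, "wx": 0, "wy": 0, "wz": 0, "grip": 0},
  {"dx": 0.55, "dy": 0, "dz": 1, "wx": 0, "wy": 0, "wz": 0, "grip": 0},
  {"dx": 0.55, "dy": 0, "dz": 1, "wx": 0, "wy": 0, "wz": 0, "grip": 0},
  {"dx": 0.55, "dy": 0, "dz": 1, "wx": 0, "wy": 0, "wz": 0, "grip": 0},
])

```text
time_s: 2.1
position: [0.3625, -0.2822, 0.2444]
tcp_rot: [[1.0, -0.0, 0.026], [-0.026, 0.0, 1.0], [-0.0, -1.0, 0.0]]
force: [1.4, -0.7, -0.0]
opening: 0.001
```

drive_tool([
  {"dx": 0.5, "dy": 0, "dz": 1, "wx": 0, "wy": 0, "wz": 0, "grip": 0},
  {"dx": 0.5, "dy": 0, "dz": 1, "wx": 0, "wy": 0, "wz": 0, "grip": 0},
  {"dx": 0.5, "dy": 0, "dz": 1, "wx": 0, "wy": 0, "wz": 0, "grip": 0},
  {"dx": 0.5, "dy": 0, "dz": 1, "wx": 0, "wy": 0, "wz": 0, "grip": 0},
  {"dx": 0.5, "dy": 0, "dz": 1, "wx": 0, "wy": 0, "wz": 0, "grip": 0},
  {"dx": 0.5, "dy": 0, "dz": 1, "wx": 0, "wy": 0, "wz": 0, "grip": 0},
  {"dx": 0.5, "dy": 0, "dz": 1, "wx": 0, "wy": 0, "wz": 0, "grip": 0},
  {"dx": 0, "dy": 0, "dz": 0, "wx": 0, "wy": 0, "wz": 0, "grip": 0},
])

```text
time_s: 3.1
position: [0.5099, -0.0049, 0.2443]
tcp_rot: [[1.0, 0.0, 0.021], [-0.021, 0.0, 1.0], [0.0, -1.0, 0.0]]
force: [-0.6, -0.3, 0.6]
opening: 0.007
```

drive_tool([
  {"dx": 0.38, "dy": 0, "dz": 0.75, "wx": 0, "wy": 0, "wz": 0, "grip": 0},
  {"dx": 0.38, "dy": 0, "dz": 0.75, "wx": 0, "wy": 0, "wz": 0, "grip": 0},
  {"dx": 0.38, "dy": 0, "dz": 0.75, "wx": 0, "wy": 0, "wz": 0, "grip": 0},
  {"dx": 0, "dy": 0.5, "dz": 0, "wx": 0, "wy": 0, "wz": 0, "grip": 0},
  {"dx": 0, "dy": 0.5, "dz": 0, "wx": 0, "wy": 0, "wz": 0, "grip": 0},
  {"dx": 0, "dy": 0.5, "dz": 0, "wx": 0, "wy": 0, "wz": 0, "grip": 0},
  {"dx": 0, "dy": 0, "dz": 0, "wx": 0, "wy": 0, "wz": 0, "grip": 0},
])

```text
time_s: 3.98
position: [0.5553, 0.0806, 0.1829]
tcp_rot: [[1.0, -0.005, 0.026], [-0.026, -0.0, 1.0], [-0.005, -1.0, -0.0]]
force: [-0.3, 0.1, -0.3]
opening: 0.003
```

```bash
python3 - <<'E'
from rig import bot, imaging
import cv2,numpy as np
print(np.round(bot.read_state()["force"],2))
p,d=imaging.capture("top");s,_=imaging.capture("scene")
f=lambda p,u,v:cv2.resize(p[v:v+80,u:u+100,::-1],(400,320),interpolation=cv2.INTER_CUBIC)
cv2.imwrite("pics/near1.png",np.hstack([f(p,230,190),f(s,310,220)]))
for i in range(3): print(np.round(bot.read_state()["force"],2))
E
```

```text
[-0.32  0.08 -0.31]
[-0.47  0.1   0.81]
[-0.47  0.1   0.81]
[-0.47  0.1   0.81]
```

View pics/near1.png

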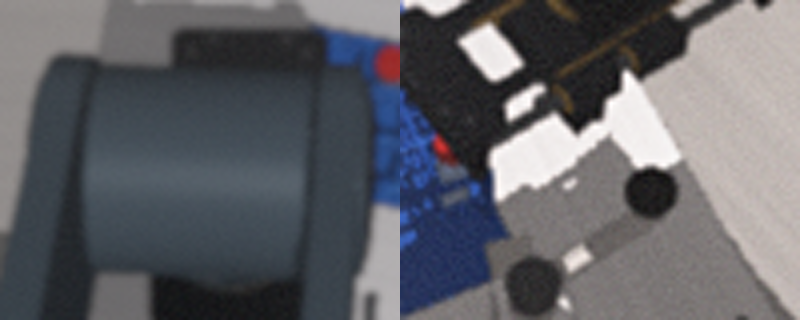

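The scene crop shows the ball clear of the fingertips: ball at crop (652,192), fingertips around (585,120). I'll now advance to the expected contact point.

drive_tool([
  {"dx": 0, "dy": 0, "dz": 0.3, "wx": 0, "wy": 0, "wz": 0, "grip": 0},
  {"dx": 0, "dy": 0, "dz": 0.3, "wx": 0, "wy": 0, "wz": 0, "grip": 0},
  {"dx": 0, "dy": 0, "dz": 0.2, "wx": 0, "wy": 0, "wz": 0, "grip": 0},
  {"dx": 0, "dy": 0, "dz": 0.1, "wx": 0, "wy": 0, "wz": 0, "grip": 0},
  {"dx": 0, "dy": 0, "dz": 0.05, "wx": 0, "wy": 0, "wz": 0, "grip": 0},
  {"dx": 0, "dy": 0, "dz": 0, "wx": 0, "wy": 0, "wz": 0, "grip": 0},
])

```text
time_s: 4.82
position: [0.558, 0.1193, 0.1846]
tcp_rot: [[1.0, -0.0, 0.025], [-0.025, -0.0, 1.0], [-0.0, -1.0, -0.0]]
force: [-0.1, -1.0, -0.1]
opening: 0.004
```

drive_tool([
  {"dx": -0.0225, "dy": 0, "dz": 0.0756, "wx": 0, "wy": 0.0273, "wz": 0, "grip": 0},
  {"dx": -0.0225, "dy": 0, "dz": 0.0756, "wx": 0, "wy": 0.0273, "wz": 0, "grip": 0},
  {"dx": -0.0225, "dy": 0, "dz": 0.0756, "wx": 0, "wy": 0.0273, "wz": 0, "grip": 0},
  {"dx": 0, "dy": 0, "dz": 0, "wx": 0, "wy": 0, "wz": 0, "grip": 0},
])

```text
time_s: 5.32
position: [0.5559, 0.1284, 0.1845]
tcp_rot: [[0.988, -0.0, 0.153], [-0.153, -0.0, 0.988], [-0.0, -1.0, -0.0]]
force: [-0.2, -1.4, 0.2]
opening: 0.005
```

drive_tool([
  {"dx": -0.0225, "dy": 0, "dz": 0.0756, "wx": 0, "wy": 0.0273, "wz": 0, "grip": 0},
  {"dx": -0.0225, "dy": 0, "dz": 0.0756, "wx": 0, "wy": 0.0273, "wz": 0, "grip": 0},
  {"dx": -0.0225, "dy": 0, "dz": 0.0756, "wx": 0, "wy": 0.0273, "wz": 0, "grip": 0},
  {"dx": 0, "dy": 0, "dz": 0, "wx": 0, "wy": 0, "wz": 0, "grip": 0},
])

```text
time_s: 5.82
position: [0.555, 0.138, 0.1846]
tcp_rot: [[0.961, -0.0, 0.278], [-0.278, -0.0, 0.961], [-0.0, -1.0, -0.0]]
force: [-0.3, -2.3, 0.4]
opening: 0.005
```

drive_tool([
  {"dx": -0.0225, "dy": 0, "dz": 0.0756, "wx": 0, "wy": 0.0273, "wz": 0, "grip": 0},
  {"dx": 0, "dy": 0, "dz": 0, "wx": 0, "wy": 0, "wz": 0, "grip": 0},
])

```text
time_s: 6.08
position: [0.555, 0.1412, 0.1845]
tcp_rot: [[0.948, -0.0, 0.319], [-0.319, -0.0, 0.948], [-0.0, -1.0, -0.0]]
force: [-0.5, -1.0, 0.4]
opening: 0.006
```

drive_tool([
  {"dx": -0.024, "dy": 0, "dz": 0.081, "wx": 0, "wy": 0.0293, "wz": 0, "grip": 0},
  {"dx": 0, "dy": 0, "dz": 0, "wx": 0, "wy": 0, "wz": 0, "grip": 0},
])

```text
time_s: 6.32
position: [0.5551, 0.1446, 0.1845]
tcp_rot: [[0.932, -0.0, 0.362], [-0.362, 0.0, 0.932], [-0.0, -1.0, 0.0]]
force: [-0.7, -0.2, 0.5]
opening: 0.009
```

drive_tool([
  {"dx": -0.024, "dy": 0, "dz": 0.081, "wx": 0, "wy": 0.0293, "wz": 0, "grip": 0},
  {"dx": 0, "dy": 0, "dz": 0, "wx": 0, "wy": 0, "wz": 0, "grip": 0},
])

```text
time_s: 6.58
position: [0.5555, 0.148, 0.1846]
tcp_rot: [[0.915, 0.0, 0.404], [-0.404, 0.0, 0.915], [0.0, -1.0, 0.0]]
force: [-0.7, -1.4, 0.1]
opening: 0.007
```

drive_tool([
  {"dx": -0.024, "dy": 0, "dz": 0.081, "wx": 0, "wy": 0.0293, "wz": 0, "grip": 0},
  {"dx": 0, "dy": 0, "dz": 0, "wx": 0, "wy": 0, "wz": 0, "grip": 0},
])

```text
time_s: 6.82
position: [0.5559, 0.1514, 0.1845]
tcp_rot: [[0.895, -0.0, 0.446], [-0.446, 0.0, 0.895], [-0.0, -1.0, 0.0]]
force: [0.2, -0.9, 0.3]
opening: 0.007
```

drive_tool([
  {"dx": -0.024, "dy": 0, "dz": 0.081, "wx": 0, "wy": 0.0293, "wz": 0, "grip": 0},
  {"dx": 0, "dy": 0, "dz": 0, "wx": 0, "wy": 0, "wz": 0, "grip": 0},
])

```text
time_s: 7.08
position: [0.5565, 0.1548, 0.1846]
tcp_rot: [[0.874, 0.0, 0.486], [-0.486, 0.0, 0.874], [0.0, -1.0, 0.0]]
force: [-1.2, -0.7, 0.1]
opening: 0.004
```

drive_tool([
  {"dx": -0.024, "dy": 0, "dz": 0.081, "wx": 0, "wy": 0.0293, "wz": 0, "grip": 0},
  {"dx": 0, "dy": 0, "dz": 0, "wx": 0, "wy": 0, "wz": 0, "grip": 0},
])

```text
time_s: 7.32
position: [0.5572, 0.158, 0.1845]
tcp_rot: [[0.851, -0.0, 0.526], [-0.526, 0.0, 0.851], [-0.0, -1.0, 0.0]]
force: [-0.8, -0.6, 0.1]
opening: 0.008
```

drive_tool([
  {"dx": -0.024, "dy": 0, "dz": 0.081, "wx": 0, "wy": 0.0293, "wz": 0, "grip": 0},
  {"dx": 0, "dy": 0, "dz": 0, "wx": 0, "wy": 0, "wz": 0, "grip": 0},
])

```text
time_s: 7.58
position: [0.5581, 0.1613, 0.1845]
tcp_rot: [[0.825, -0.0, 0.564], [-0.564, 0.0, 0.825], [-0.0, -1.0, 0.0]]
force: [-0.3, -0.5, -0.0]
opening: 0.005
```

drive_tool([
  {"dx": -0.024, "dy": 0, "dz": 0.081, "wx": 0, "wy": 0.0293, "wz": 0, "grip": 0},
  {"dx": 0, "dy": 0, "dz": 0, "wx": 0, "wy": 0, "wz": 0, "grip": 0},
])

```text
time_s: 7.82
position: [0.5591, 0.1645, 0.1845]
tcp_rot: [[0.799, 0.0, 0.602], [-0.602, 0.0, 0.799], [-0.0, -1.0, 0.0]]
force: [-0.1, -0.9, 0.4]
opening: 0.01
```

drive_tool([
  {"dx": -0.024, "dy": 0, "dz": 0.081, "wx": 0, "wy": 0.0293, "wz": 0, "grip": 0},
  {"dx": 0, "dy": 0, "dz": 0, "wx": 0, "wy": 0, "wz": 0, "grip": 0},
])

```text
time_s: 8.07
position: [0.5603, 0.1677, 0.1845]
tcp_rot: [[0.77, 0.0, 0.638], [-0.638, 0.0, 0.77], [-0.0, -1.0, 0.0]]
force: [-0.2, -1.6, 1.4]
opening: 0.009
```

drive_tool([
  {"dx": -0.024, "dy": 0, "dz": 0.081, "wx": 0, "wy": 0.0293, "wz": 0, "grip": 0},
  {"dx": 0, "dy": 0, "dz": 0, "wx": 0, "wy": 0, "wz": 0, "grip": 0},
])

```text
time_s: 8.32
position: [0.5616, 0.1708, 0.1845]
tcp_rot: [[0.74, -0.0, 0.673], [-0.673, 0.0, 0.74], [-0.0, -1.0, 0.0]]
force: [-0.3, -1.7, 0.9]
opening: 0.006
```

```bash
python3 - <<'E'
from rig import bot, imaging
import cv2,numpy as np
s,_=imaging.capture("scene")
cv2.imwrite("pics/near2.png",cv2.resize(s[220:320,300:425,::-1],(500,400),interpolation=cv2.INTER_CUBIC))
E
```

```text
(no output)
```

View pics/near2.png

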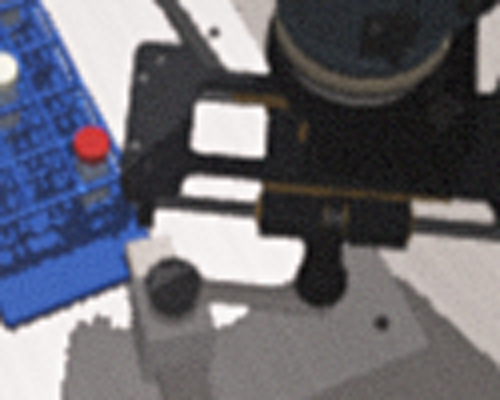

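The scene crop shows the ball at (322,278) in contact with the fingertips and the lever turning with it. I'll carry on.

drive_tool([
  {"dx": -0.024, "dy": 0, "dz": 0.081, "wx": 0, "wy": 0.0293, "wz": 0, "grip": 0},
  {"dx": 0, "dy": 0, "dz": 0, "wx": 0, "wy": 0, "wz": 0, "grip": 0},
])

```text
time_s: 8.62
position: [0.5631, 0.1738, 0.1845]
tcp_rot: [[0.708, 0.0, 0.706], [-0.706, 0.0, 0.708], [-0.0, -1.0, 0.0]]
force: [0.3, -1.7, 1.0]
opening: 0.001
```

drive_tool([
  {"dx": -0.024, "dy": 0, "dz": 0.081, "wx": 0, "wy": 0.0293, "wz": 0, "grip": 0},
  {"dx": 0, "dy": 0, "dz": 0, "wx": 0, "wy": 0, "wz": 0, "grip": 0},
])

```text
time_s: 8.88
position: [0.5647, 0.1768, 0.1845]
tcp_rot: [[0.675, 0.0, 0.738], [-0.738, 0.0, 0.675], [-0.0, -1.0, 0.0]]
force: [0.6, -0.7, -0.2]
opening: 0.006
```

drive_tool([
  {"dx": -0.024, "dy": 0, "dz": 0.081, "wx": 0, "wy": 0.0293, "wz": 0, "grip": 0},
  {"dx": 0, "dy": 0, "dz": 0, "wx": 0, "wy": 0, "wz": 0, "grip": 0},
])

```text
time_s: 9.12
position: [0.5664, 0.1797, 0.1845]
tcp_rot: [[0.64, 0.0, 0.768], [-0.768, 0.0, 0.64], [-0.0, -1.0, 0.0]]
force: [0.4, -1.0, -0.1]
opening: 0.002
```

drive_tool([
  {"dx": -0.024, "dy": 0, "dz": 0.081, "wx": 0, "wy": 0.0293, "wz": 0, "grip": 0},
  {"dx": 0, "dy": 0, "dz": 0, "wx": 0, "wy": 0, "wz": 0, "grip": 0},
])

```text
time_s: 9.38
position: [0.5683, 0.1825, 0.1845]
tcp_rot: [[0.604, 0.0, 0.797], [-0.797, 0.0, 0.604], [-0.0, -1.0, 0.0]]
force: [-0.5, -0.3, 0.8]
opening: 0.01
```

drive_tool([
  {"dx": -0.024, "dy": 0, "dz": 0.081, "wx": 0, "wy": 0.0293, "wz": 0, "grip": 0},
  {"dx": 0, "dy": 0, "dz": 0, "wx": 0, "wy": 0, "wz": 0, "grip": 0},
])

```text
time_s: 9.62
position: [0.5699, 0.1849, 0.1844]
tcp_rot: [[0.567, -0.001, 0.824], [-0.824, -0.001, 0.567], [-0.0, -1.0, -0.001]]
force: [-0.9, -2.4, 1.1]
opening: 0.009
```

drive_tool([
  {"dx": -0.015, "dy": 0, "dz": 0.05, "wx": 0, "wy": 0.0182, "wz": 0, "grip": 0},
  {"dx": 0, "dy": 0, "dz": 0, "wx": 0, "wy": 0, "wz": 0, "grip": 0},
])

```text
time_s: 9.88
position: [0.5704, 0.1859, 0.1842]
tcp_rot: [[0.542, -0.003, 0.84], [-0.84, -0.002, 0.542], [-0.0, -1.0, -0.004]]
force: [-3.9, -3.4, 1.3]
opening: 0.006
```

The force has risen to 5.1 N, which looks like the seat. I'll build it up along z.

drive_tool([
  {"dx": 0, "dy": 0, "dz": 0.05, "wx": 0, "wy": 0, "wz": 0, "grip": 0},
  {"dx": 0, "dy": 0, "dz": 0, "wx": 0, "wy": 0, "wz": 0, "grip": 0},
])

```text
time_s: 10.12
position: [0.571, 0.1865, 0.184]
tcp_rot: [[0.542, -0.006, 0.84], [-0.84, -0.003, 0.542], [-0.001, -1.0, -0.007]]
force: [-3.8, -5.9, 1.6]
opening: 0.003
```

drive_tool([
  {"dx": 0, "dy": 0, "dz": 0.05, "wx": 0, "wy": 0, "wz": 0, "grip": 0},
  {"dx": 0, "dy": 0, "dz": 0, "wx": 0, "wy": 0, "wz": 0, "grip": 0},
  {"dx": 0, "dy": 0, "dz": 0, "wx": 0, "wy": 0, "wz": 0, "grip": 0},
])

```text
time_s: 10.5
position: [0.5715, 0.1871, 0.1839]
tcp_rot: [[0.542, -0.009, 0.84], [-0.84, -0.004, 0.542], [-0.001, -1.0, -0.01]]
force: [-7.0, -7.0, 3.3]
opening: 0.005
```

drive_tool([
  {"dx": 0, "dy": 0, "dz": 0.035, "wx": 0, "wy": 0, "wz": 0, "grip": 0},
  {"dx": 0, "dy": 0, "dz": 0, "wx": 0, "wy": 0, "wz": 0, "grip": 0},
  {"dx": 0, "dy": 0, "dz": 0, "wx": 0, "wy": 0, "wz": 0, "grip": 0},
])

```text
time_s: 10.88
position: [0.5719, 0.1875, 0.1837]
tcp_rot: [[0.543, -0.011, 0.84], [-0.84, -0.005, 0.542], [-0.002, -1.0, -0.012]]
force: [-8.3, -8.2, 4.0]
opening: -0.0
```

drive_tool([
  {"dx": 0, "dy": 0, "dz": 0.01, "wx": 0, "wy": 0, "wz": 0, "grip": 0},
  {"dx": 0, "dy": 0, "dz": 0, "wx": 0, "wy": 0, "wz": 0, "grip": 0},
  {"dx": 0, "dy": 0, "dz": 0, "wx": 0, "wy": 0, "wz": 0, "grip": 0},
  {"dx": 0, "dy": 0, "dz": 0, "wx": 0, "wy": 0, "wz": 0, "grip": 0},
  {"dx": 0, "dy": 0, "dz": 0, "wx": 0, "wy": 0, "wz": 0, "grip": 0},
  {"dx": 0, "dy": 0, "dz": 0, "wx": 0, "wy": 0, "wz": 0, "grip": 0},
  {"dx": 0, "dy": 0, "dz": 0, "wx": 0, "wy": 0, "wz": 0, "grip": 0},
  {"dx": 0, "dy": 0, "dz": 0, "wx": 0, "wy": 0, "wz": 0, "grip": 0},
])

```text
time_s: 11.88
position: [0.572, 0.1876, 0.1837]
tcp_rot: [[0.543, -0.011, 0.84], [-0.84, -0.005, 0.543], [-0.002, -1.0, -0.012]]
force: [-8.4, -8.9, 4.2]
opening: 0.0
```

drive_tool([
  {"dx": 0, "dy": 0, "dz": 0, "wx": 0, "wy": 0, "wz": 0, "grip": 0},
  {"dx": 0, "dy": 0, "dz": 0, "wx": 0, "wy": 0, "wz": 0, "grip": 0},
  {"dx": 0, "dy": 0, "dz": 0, "wx": 0, "wy": 0, "wz": 0, "grip": 0},
  {"dx": 0, "dy": 0, "dz": 0, "wx": 0, "wy": 0, "wz": 0, "grip": 0},
  {"dx": 0, "dy": 0, "dz": 0, "wx": 0, "wy": 0, "wz": 0, "grip": 0},
  {"dx": 0, "dy": 0, "dz": 0, "wx": 0, "wy": 0, "wz": 0, "grip": 0},
  {"dx": 0, "dy": 0, "dz": 0, "wx": 0, "wy": 0, "wz": 0, "grip": 0},
  {"dx": 0, "dy": 0, "dz": 0, "wx": 0, "wy": 0, "wz": 0, "grip": 0},
])

```text
time_s: 12.88
position: [0.572, 0.1876, 0.1837]
tcp_rot: [[0.543, -0.011, 0.84], [-0.84, -0.005, 0.543], [-0.002, -1.0, -0.012]]
force: [-8.3, -7.9, 4.1]
opening: 0.007
```

drive_tool([
  {"dx": 0, "dy": 0, "dz": 0, "wx": 0, "wy": 0, "wz": 0, "grip": 0},
  {"dx": 0, "dy": 0, "dz": 0, "wx": 0, "wy": 0, "wz": 0, "grip": 0},
  {"dx": 0, "dy": 0, "dz": 0, "wx": 0, "wy": 0, "wz": 0, "grip": 0},
  {"dx": 0, "dy": 0, "dz": 0, "wx": 0, "wy": 0, "wz": 0, "grip": 0},
  {"dx": 0, "dy": 0, "dz": 0, "wx": 0, "wy": 0, "wz": 0, "grip": 0},
  {"dx": 0, "dy": 0, "dz": 0, "wx": 0, "wy": 0, "wz": 0, "grip": 0},
])

```text
time_s: 13.62
position: [0.572, 0.1876, 0.1837]
tcp_rot: [[0.543, -0.011, 0.84], [-0.84, -0.005, 0.543], [-0.002, -1.0, -0.012]]
force: [-8.7, -7.4, 5.0]
opening: 0.002
```

The ball held about 11–12 N for more than 2 s without moving. I'll back off, rise and turn the tool for the second lever.

drive_tool([
  {"dx": 0, "dy": 0, "dz": -0.1, "wx": 0, "wy": 0, "wz": 0, "grip": 0},
  {"dx": 0, "dy": 0, "dz": -0.3, "wx": 0, "wy": 0, "wz": 0, "grip": 0},
  {"dx": 0, "dy": 0, "dz": -0.4, "wx": 0, "wy": 0, "wz": 0, "grip": 0},
  {"dx": 0, "dy": -0.5, "dz": 0, "wx": 0, "wy": 0, "wz": 0, "grip": 0},
  {"dx": 0, "dy": -0.5, "dz": 0, "wx": 0, "wy": 0, "wz": 0, "grip": 0},
  {"dx": 0, "dy": -0.5, "dz": 0, "wx": 0, "wy": 0, "wz": 0, "grip": 0},
  {"dx": 0, "dy": 0, "dz": 0, "wx": 0, "wy": 0, "wz": 0, "grip": 0},
])

```text
time_s: 14.5
position: [0.5512, 0.1733, 0.2464]
tcp_rot: [[0.542, 0.006, 0.841], [-0.841, 0.002, 0.542], [0.002, -1.0, 0.006]]
force: [0.4, -0.3, -1.0]
opening: 0.005
```

drive_tool([
  {"dx": 0, "dy": 0, "dz": 0, "wx": 0, "wy": -0.1016, "wz": 0, "grip": 0},
  {"dx": 0, "dy": 0, "dz": 0, "wx": 0, "wy": -0.1016, "wz": 0, "grip": 0},
  {"dx": 0, "dy": 0, "dz": 0, "wx": 0, "wy": -0.1016, "wz": 0, "grip": 0},
  {"dx": 0, "dy": 0, "dz": 0, "wx": 0, "wy": -0.1016, "wz": 0, "grip": 0},
  {"dx": 0, "dy": 0, "dz": 0, "wx": 0, "wy": -0.1016, "wz": 0, "grip": 0},
  {"dx": 0, "dy": 0, "dz": 0, "wx": 0, "wy": 0, "wz": 0, "grip": 0},
])

```text
time_s: 15.25
position: [0.5493, 0.1728, 0.2436]
tcp_rot: [[0.98, -0.001, 0.201], [-0.201, 0.0, 0.98], [-0.001, -1.0, 0.0]]
force: [0.0, 0.5, -0.2]
opening: 0.007
```

drive_tool([
  {"dx": 0.1, "dy": 0, "dz": -0.93, "wx": 0, "wy": 0, "wz": 0, "grip": 0},
  {"dx": 0.1, "dy": 0, "dz": -0.93, "wx": 0, "wy": 0, "wz": 0, "grip": 0},
  {"dx": 0.1, "dy": 0, "dz": -0.93, "wx": 0, "wy": 0, "wz": 0, "grip": 0},
  {"dx": 0.1, "dy": 0, "dz": -0.93, "wx": 0, "wy": 0, "wz": 0, "grip": 0},
  {"dx": 0.1, "dy": 0, "dz": -0.93, "wx": 0, "wy": 0, "wz": 0, "grip": 0},
  {"dx": 0.1, "dy": 0, "dz": -0.93, "wx": 0, "wy": 0, "wz": 0, "grip": 0},
  {"dx": 0.1, "dy": 0, "dz": -0.93, "wx": 0, "wy": 0, "wz": 0, "grip": 0},
  {"dx": 0.1, "dy": 0, "dz": -0.93, "wx": 0, "wy": 0, "wz": 0, "grip": 0},
])

```text
time_s: 16.25
position: [0.5216, -0.1264, 0.2441]
tcp_rot: [[0.979, 0.0, 0.202], [-0.202, 0.0, 0.979], [0.0, -1.0, 0.0]]
force: [0.4, -0.8, -0.0]
opening: 0.005
```

drive_tool([
  {"dx": 0.1, "dy": 0, "dz": -0.93, "wx": 0, "wy": 0, "wz": 0, "grip": 0},
  {"dx": 0.1, "dy": 0, "dz": -0.93, "wx": 0, "wy": 0, "wz": 0, "grip": 0},
  {"dx": 0.1, "dy": 0, "dz": -0.93, "wx": 0, "wy": 0, "wz": 0, "grip": 0},
  {"dx": 0, "dy": 0, "dz": 0, "wx": 0, "wy": 0, "wz": 0, "grip": 0},
  {"dx": 0, "dy": 0, "dz": 0, "wx": 0, "wy": 0, "wz": 0, "grip": 0},
])

```text
time_s: 16.88
position: [0.5109, -0.2364, 0.244]
tcp_rot: [[0.98, -0.001, 0.201], [-0.201, 0.001, 0.98], [-0.001, -1.0, 0.001]]
force: [-0.8, 0.6, -0.1]
opening: 0.004
```

drive_tool([
  {"dx": 0, "dy": 0.52, "dz": 0, "wx": 0, "wy": 0, "wz": 0, "grip": 0},
  {"dx": 0, "dy": 0.52, "dz": 0, "wx": 0, "wy": 0, "wz": 0, "grip": 0},
  {"dx": 0, "dy": 0.52, "dz": 0, "wx": 0, "wy": 0, "wz": 0, "grip": 0},
  {"dx": 0, "dy": 0, "dz": 0.3, "wx": 0, "wy": 0, "wz": 0, "grip": 0},
  {"dx": 0, "dy": 0, "dz": 0.25, "wx": 0, "wy": 0, "wz": 0, "grip": 0},
  {"dx": 0, "dy": 0, "dz": 0.15, "wx": 0, "wy": 0, "wz": 0, "grip": 0},
  {"dx": 0, "dy": 0, "dz": 0, "wx": 0, "wy": 0, "wz": 0, "grip": 0},
  {"dx": 0, "dy": 0, "dz": 0, "wx": 0, "wy": 0, "wz": 0, "grip": 0},
])

```text
time_s: 17.88
position: [0.5171, -0.2099, 0.1826]
tcp_rot: [[0.98, 0.001, 0.199], [-0.199, -0.001, 0.98], [0.001, -1.0, -0.001]]
force: [0.5, 0.2, 0.5]
opening: 0.003
```

```bash
python3 - <<'E'
from rig import bot, imaging
import cv2,numpy as np
s,_=imaging.capture("scene"); print(np.round(bot.read_state()["force"],2))
cv2.imwrite("pics/near3.png",cv2.resize(s[110:310,215:415,::-1],(600,600),interpolation=cv2.INTER_CUBIC))
E
```

```text
[-0.07  0.01  0.48]
```

View pics/near3.png

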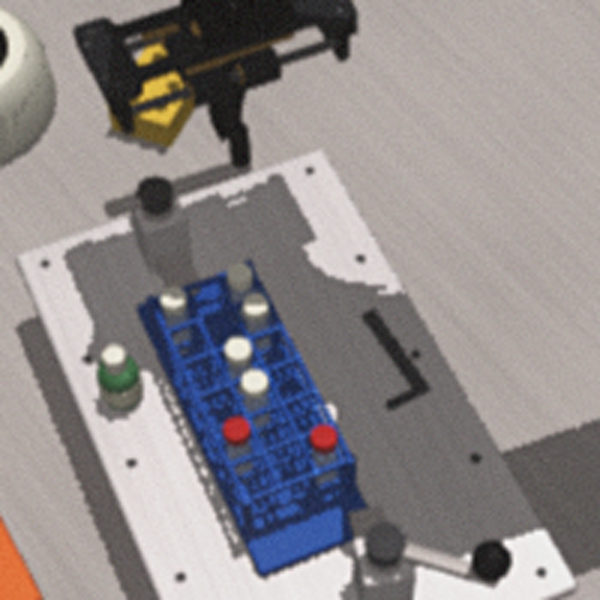

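The slack lever stays where it was left, with its ball at (490,560). The fingertips stand just behind the slim grip at (240,145), and nothing else is disturbed. I'll close in on the grip in small steps.

drive_tool([
  {"dx": 0, "dy": 0, "dz": 0.1, "wx": 0, "wy": 0, "wz": 0, "grip": 0},
  {"dx": 0, "dy": 0, "dz": 0.1, "wx": 0, "wy": 0, "wz": 0, "grip": 0},
  {"dx": 0, "dy": 0, "dz": 0, "wx": 0, "wy": 0, "wz": 0, "grip": 0},
])

```text
time_s: 18.3
position: [0.5184, -0.2015, 0.1821]
tcp_rot: [[0.98, -0.0, 0.199], [-0.199, 0.0, 0.98], [-0.0, -1.0, 0.0]]
force: [-0.3, 0.5, -0.2]
opening: 0.005
```

drive_tool([
  {"dx": 0, "dy": 0, "dz": 0.05, "wx": 0, "wy": 0, "wz": 0, "grip": 0},
  {"dx": 0, "dy": 0, "dz": 0, "wx": 0, "wy": 0, "wz": 0, "grip": 0},
  {"dx": 0, "dy": 0, "dz": 0, "wx": 0, "wy": 0, "wz": 0, "grip": 0},
])

```text
time_s: 18.68
position: [0.5188, -0.1999, 0.1821]
tcp_rot: [[0.98, -0.0, 0.199], [-0.199, -0.0, 0.98], [-0.0, -1.0, -0.0]]
force: [0.6, 0.7, -0.3]
opening: 0.005
```

drive_tool([
  {"dx": 0, "dy": 0, "dz": 0.05, "wx": 0, "wy": 0, "wz": 0, "grip": 0},
  {"dx": 0, "dy": 0, "dz": 0, "wx": 0, "wy": 0, "wz": 0, "grip": 0},
  {"dx": 0, "dy": 0, "dz": 0, "wx": 0, "wy": 0, "wz": 0, "grip": 0},
])

```text
time_s: 19.05
position: [0.5193, -0.1981, 0.1822]
tcp_rot: [[0.98, 0.0, 0.199], [-0.199, -0.0, 0.98], [0.0, -1.0, -0.0]]
force: [-0.3, -0.6, 0.0]
opening: 0.003
```

drive_tool([
  {"dx": 0, "dy": 0, "dz": 0.05, "wx": 0, "wy": 0, "wz": 0, "grip": 0},
  {"dx": 0, "dy": 0, "dz": 0, "wx": 0, "wy": 0, "wz": 0, "grip": 0},
  {"dx": 0, "dy": 0, "dz": 0, "wx": 0, "wy": 0, "wz": 0, "grip": 0},
])

```text
time_s: 19.42
position: [0.5195, -0.197, 0.1823]
tcp_rot: [[0.98, -0.0, 0.199], [-0.199, -0.002, 0.98], [0.0, -1.0, -0.002]]
force: [-2.7, -5.1, 0.4]
opening: 0.003
```

drive_tool([
  {"dx": 0, "dy": 0, "dz": 0.035, "wx": 0, "wy": 0, "wz": 0, "grip": 0},
  {"dx": 0, "dy": 0, "dz": 0, "wx": 0, "wy": 0, "wz": 0, "grip": 0},
  {"dx": 0, "dy": 0, "dz": 0, "wx": 0, "wy": 0, "wz": 0, "grip": 0},
])

```text
time_s: 19.8
position: [0.5196, -0.1964, 0.1823]
tcp_rot: [[0.98, -0.001, 0.198], [-0.198, -0.003, 0.98], [0.0, -1.0, -0.003]]
force: [-3.2, -7.2, 0.4]
opening: 0.004
```

drive_tool([
  {"dx": 0, "dy": 0, "dz": 0.05, "wx": 0, "wy": 0, "wz": 0, "grip": 0},
  {"dx": 0, "dy": 0, "dz": 0, "wx": 0, "wy": 0, "wz": 0, "grip": 0},
  {"dx": 0, "dy": 0, "dz": 0, "wx": 0, "wy": 0, "wz": 0, "grip": 0},
])

```text
time_s: 20.18
position: [0.5198, -0.1955, 0.1824]
tcp_rot: [[0.98, -0.001, 0.198], [-0.198, -0.005, 0.98], [0.0, -1.0, -0.005]]
force: [-4.7, -9.3, 0.3]
opening: 0.005
```

drive_tool([
  {"dx": 0, "dy": 0, "dz": 0.03, "wx": 0, "wy": 0, "wz": 0, "grip": 0},
  {"dx": 0, "dy": 0, "dz": 0, "wx": 0, "wy": 0, "wz": 0, "grip": 0},
  {"dx": 0, "dy": 0, "dz": 0, "wx": 0, "wy": 0, "wz": 0, "grip": 0},
  {"dx": 0, "dy": 0, "dz": 0, "wx": 0, "wy": 0, "wz": 0, "grip": 0},
])

```text
time_s: 20.68
position: [0.5199, -0.1949, 0.1825]
tcp_rot: [[0.98, -0.001, 0.198], [-0.198, -0.007, 0.98], [0.0, -1.0, -0.007]]
force: [-4.8, -10.6, -0.9]
opening: 0.004
```

drive_tool([
  {"dx": 0, "dy": 0, "dz": 0.012, "wx": 0, "wy": 0, "wz": 0, "grip": 0},
  {"dx": 0, "dy": 0, "dz": 0, "wx": 0, "wy": 0, "wz": 0, "grip": 0},
  {"dx": 0, "dy": 0, "dz": 0, "wx": 0, "wy": 0, "wz": 0, "grip": 0},
  {"dx": 0, "dy": 0, "dz": 0, "wx": 0, "wy": 0, "wz": 0, "grip": 0},
  {"dx": 0, "dy": 0, "dz": 0, "wx": 0, "wy": 0, "wz": 0, "grip": 0},
  {"dx": 0, "dy": 0, "dz": 0, "wx": 0, "wy": 0, "wz": 0, "grip": 0},
  {"dx": 0, "dy": 0, "dz": 0, "wx": 0, "wy": 0, "wz": 0, "grip": 0},
  {"dx": 0, "dy": 0, "dz": 0, "wx": 0, "wy": 0, "wz": 0, "grip": 0},
])

```text
time_s: 21.68
position: [0.52, -0.1947, 0.1825]
tcp_rot: [[0.98, -0.001, 0.197], [-0.197, -0.007, 0.98], [0.0, -1.0, -0.007]]
force: [-4.7, -11.8, -0.1]
opening: 0.007
```

drive_tool([
  {"dx": 0, "dy": 0, "dz": 0, "wx": 0, "wy": 0, "wz": 0, "grip": 0},
  {"dx": 0, "dy": 0, "dz": 0, "wx": 0, "wy": 0, "wz": 0, "grip": 0},
  {"dx": 0, "dy": 0, "dz": 0, "wx": 0, "wy": 0, "wz": 0, "grip": 0},
  {"dx": 0, "dy": 0, "dz": 0, "wx": 0, "wy": 0, "wz": 0, "grip": 0},
  {"dx": 0, "dy": 0, "dz": 0, "wx": 0, "wy": 0, "wz": 0, "grip": 0},
  {"dx": 0, "dy": 0, "dz": 0, "wx": 0, "wy": 0, "wz": 0, "grip": 0},
  {"dx": 0, "dy": 0, "dz": 0, "wx": 0, "wy": 0, "wz": 0, "grip": 0},
  {"dx": 0, "dy": 0, "dz": 0, "wx": 0, "wy": 0, "wz": 0, "grip": 0},
])

```text
time_s: 22.68
position: [0.52, -0.1947, 0.1825]
tcp_rot: [[0.98, -0.001, 0.198], [-0.198, -0.007, 0.98], [0.0, -1.0, -0.007]]
force: [-4.0, -11.4, -0.9]
opening: 0.009
```

drive_tool([
  {"dx": 0, "dy": 0, "dz": 0, "wx": 0, "wy": 0, "wz": 0, "grip": 0},
  {"dx": 0, "dy": 0, "dz": 0, "wx": 0, "wy": 0, "wz": 0, "grip": 0},
  {"dx": 0, "dy": 0, "dz": 0, "wx": 0, "wy": 0, "wz": 0, "grip": 0},
  {"dx": 0, "dy": 0, "dz": 0, "wx": 0, "wy": 0, "wz": 0, "grip": 0},
  {"dx": 0, "dy": 0, "dz": 0, "wx": 0, "wy": 0, "wz": 0, "grip": 0},
])

```text
time_s: 23.3
position: [0.52, -0.1947, 0.1825]
tcp_rot: [[0.98, -0.001, 0.197], [-0.197, -0.007, 0.98], [0.0, -1.0, -0.007]]
force: [-4.4, -12.0, -0.5]
opening: 0.007
```

It held about 12 N for more than 2 s with the position steady, so no slip. I'll withdraw, rise and check.

drive_tool([
  {"dx": 0, "dy": 0, "dz": -0.1, "wx": 0, "wy": 0, "wz": 0, "grip": 0},
  {"dx": 0, "dy": 0, "dz": -0.3, "wx": 0, "wy": 0, "wz": 0, "grip": 0},
  {"dx": 0, "dy": 0, "dz": -0.5, "wx": 0, "wy": 0, "wz": 0, "grip": 0},
  {"dx": 0, "dy": -0.6, "dz": 0, "wx": 0, "wy": 0, "wz": 0, "grip": 0},
  {"dx": 0, "dy": -0.6, "dz": 0, "wx": 0, "wy": 0, "wz": 0, "grip": 0},
  {"dx": -0.5, "dy": -0.6, "dz": -0.8, "wx": 0, "wy": 0, "wz": 0, "grip": 0},
  {"dx": -0.5, "dy": 0, "dz": -0.8, "wx": 0, "wy": 0, "wz": 0, "grip": 0},
  {"dx": -0.5, "dy": 0, "dz": -0.8, "wx": 0, "wy": 0, "wz": 0, "grip": 0},
])

```text
time_s: 24.3
position: [0.4348, -0.3097, 0.2547]
tcp_rot: [[0.98, 0.001, 0.199], [-0.199, -0.001, 0.98], [0.001, -1.0, -0.0]]
force: [0.2, -0.5, 0.7]
opening: 0.006
```

drive_tool([
  {"dx": -0.5, "dy": 0, "dz": -0.8, "wx": 0, "wy": 0, "wz": 0, "grip": 0},
  {"dx": -0.5, "dy": 0, "dz": -0.8, "wx": 0, "wy": 0, "wz": 0, "grip": 0},
  {"dx": 0, "dy": 0, "dz": -0.8, "wx": 0, "wy": 0, "wz": 0, "grip": 0},
  {"dx": 0, "dy": 0, "dz": 0, "wx": 0, "wy": 0, "wz": 0, "grip": 0},
  {"dx": 0, "dy": 0, "dz": 0, "wx": 0, "wy": 0, "wz": 0, "grip": 0},
])

```text
time_s: 24.92
position: [0.3769, -0.394, 0.2538]
tcp_rot: [[0.98, -0.0, 0.2], [-0.2, 0.002, 0.98], [-0.001, -1.0, 0.002]]
force: [-0.5, -0.1, 0.1]
opening: 0.008
```

```bash
python3 - <<'E'
from rig import bot, imaging
import cv2,numpy as np
s,_=imaging.capture("scene");p,_=imaging.capture("top")
f=lambda p,u,v:cv2.resize(p[v:v+60,u:u+66,::-1],(396,360),interpolation=cv2.INTER_CUBIC)
cv2.imwrite("pics/end.png",np.hstack([f(p,235,210),f(p,385,215)]))
cv2.imwrite("pics/end_full.png",p[:,:,::-1])
print(np.round(bot.read_state()["force"],2))
E
```

```text
[0.14 0.76 0.24]
```

View pics/end.png

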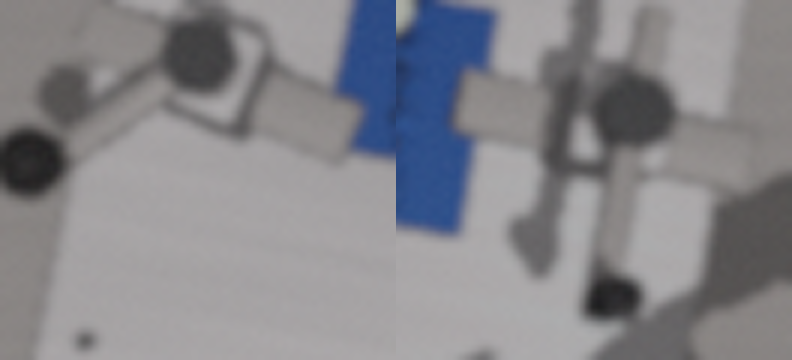

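View pics/end_full.png

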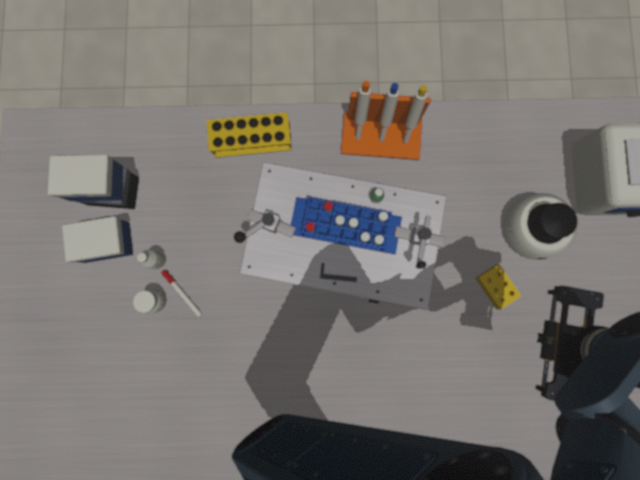

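The left crop shows the slack ball at (32,162), so its lever is turned about 0.95 rad and stays there. In the right crop the tight lever is where it started, with its grip at about (613,297). In the full view every bystander is at its starting pixels and the gripper is well clear. Handing in.

```bash
python3 -c "
from rig import workorder; print(workorder.hand_in())"
```

```text
the job is handed in; nothing more can be done
None
```

I tightened the slack ball-knob lever first, then load-tested the slim-grip lever, and handed the job in at about 25 s of robot time.

- **Slack lever:** I pushed the ball clockwise with the closed fingertips through about 0.95 rad until the force rose at the seat. I then held 11–12 N across the lever for about 2.7 s, and the tool position did not change.
- **Tight lever:** I pushed its grip clockwise and held 12.0–12.6 N across the lever for about 2.6 s. The tool stayed still, so there was no sign of slip. There was also 2–3 N of sideways force, making about 13 N in total.
- **Force limit:** the highest force I read was about 13 N, against the 18 N limit. Force is only reported at the end of each move, so brief peaks in between were not seen.
- **Last checks:** the final top view shows the slack lever still where it was left and the tight lever unmoved. The bystanders were where they started, and the gripper was clear of everything with the force near zero.
- **Uncertain points:** I felt the seat only as the force rising, and the screw's own angle cannot be read. The ball push also showed 2–3 N sideways and 4–5 N upward, and I did not find the cause of the upward part. No check failed.

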